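Free the trolley tow coupler from its ball and hold it raised

TASK

Pick up the mallet and use it to knock the lock pin on the coupler all the way down, then set the mallet back on the bench, clear of the coupler stand. Then take the black latch knob, pull it sideways against its spring, away from the ball, and, with the latch pulled, lift the hinged tongue off the ball until its front is about 5 cm up or more; finish while still holding it up steadily. Leave the other things on the bench where they are.

Things in the scene. Friction and masses are not known exactly. Their poses are not given: they have to be found in the camera images.
- stand: Fixed tow-coupler stand: steel base plate 300 x 110 x 12 mm, a 40 mm ball on a neck, and a hinge bracket 200 mm behind it. Origin on the bench under the ball; x runs from ball to hinge, y is the way the latch is pulled. The grey coupler deck over the ball is 64 mm wide, its top 80 mm up; the latch plate on it tops at 88 mm; the 40 mm wide tongue tube behind, 80 mm high, runs to the hinge.
- ball_top (a point): Top of the fixed steel ball (40 mm across), 68 mm above the bench.
- hinge_point (a point): Middle of the tongue's hinge, 60 mm above the bench, 200 mm from the ball along the stand's x; the hinge axis is the stand's y axis.
- tongue (a joint): Angle of the tongue in rad: 0 seated on the ball, grows to 0.9 as its ball end swings up about the hinge. It falls back by its weight if let go; about 4 to 6 N at the knob carries it. It cannot rise while the latch bolt is under the ball.
- latch_knob (a point): Centre of the upright black latch knob, a cylinder 22 mm in diameter and 36 mm tall (18 mm above and below this point) on a thin stem; at rest its centre is 116 mm above the bench, 0 mm along x and 26 mm along y of the stand. It slides with the latch and rises with the tongue.
- latch (a joint): Travel of the latch in m along the stand's +y: 0 sprung home (bolt under the ball), 0.016 fully pulled; beyond 0.009 the bolt clears the ball. The spring pulls back with 3 N at 0 and 8 N at 0.016. With the lock pin up, a square collar on the pin stops the latch after 1.5 mm.
- pin_top (a point): Centre of the flat top of the lock pin's round steel cap (22 mm across, 12 mm thick), 65 mm along the stand's x from the ball, on its centre line; 124 mm above the bench with the pin up, 112 mm when fully down. It is carried by the tongue.
- pin (a joint): How far the lock pin is driven down, in m: 0 up, 0.012 fully down; starts at 0 to 0.003. It needs 5 to 8 N, and a friction catch keeps it at the depth reached; the latch is freed beyond about 0.009.
- mallet: Mallet, 0.3 kg, standing on one face, handle level. Head: upright cylinder 42 mm across, 70 mm tall, white nylon faces. Wooden handle 20 mm wide, 22 mm high, its axis 35 mm above the lower face, reaching 165 mm from the head's axis along the body's -x. Origin at the centre of the lower face; z is the head's axis.
- mallet_grip (a point): Point on the axis of the mallet's handle to grip it, 50 mm from the head's axis, 35 mm above the lower face. Axes as the mallet's.
- case: Bystander: orange plastic case 85 x 55 x 31 mm, origin under its centre.
- grease: Bystander: small round aluminium tin 44 mm across, 42 mm high, origin under its centre.
- driver: Bystander: screwdriver lying on the bench, origin about its middle, on the bench.
Things that resemble listed ones, but are neither listed nor needed, are in the scene too. Leave any orange or purple look-alike of the mallet alone.

How it is judged (in metres and radians):
On the way, in this order (a step that is already met when the one before it is completed fails the run):
1. the lock pin is driven down, 10 mm or more, by the mallet held in the gripper (value of joint pin above 0.01 m and contact force between mallet and stand above 0.5 N and contact force between mallet and the fingers above 0.5 N and value of joint latch below 0.004 m).
2. the latch is pulled sideways 9 mm or more by the gripper with the tongue still on the ball and the mallet put down (value of joint latch above 0.009 m and value of joint tongue below 0.05 rad and contact force between the fingers and stand above 0.5 N and contact force between mallet and the fingers below 0.2 N), for 0.05 s.
3. the tongue is lifted off the ball, held by the gripper (value of joint tongue above 0.21 rad and contact force between the fingers and stand above 0.5 N), for 0.2 s.
At the end, for the whole second after the job is handed in: the tongue is held still by the gripper at 0.21 rad (front about 4 cm up) or more, the lock pin still at least 9 mm down, and the mallet rests on the bench, touching neither the stand nor the fingers (all of step 3 and velocity of joint tongue between -0.15 and 0.15 rad/s and value of joint pin above 0.009 m and height (world z) of mallet_grip below 0.06 m and linear speed of mallet below 0.05 m/s and contact force between mallet and stand below 0.2 N and contact force between mallet and the fingers below 0.2 N); the arm keeps its last pose, push and grip.
It fails at once if a bystander (case, tin or screwdriver) is moved more than 30 mm (distance of any of case, grease, driver from where it was at the start of the episode above 0.03 m).
It also fails if it takes over 58 s, if anything falls off the work surface, if the arm or the gripper's body presses on something with over 40 N, if the wrist force passes 120 N, or if a joint passes its speed limit or range.

ROBOT

A 6-joint arm with a two-finger parallel gripper is mounted at the origin on the work surface. World frame = base frame: x ahead of the robot, y to its left, z up, the work surface at z = 0. Lengths are in mm, angles in rad, forces in N, time in s.
With the tool pointing down it reaches from about 275 to 750 mm from the base axis. Payload 10.2 kg.
Tool frame: the origin (TCP) lies midway between the tips of the shut fingers; the grasp point (between the pads) lies 19 mm behind it; z points along the fingers, y is the line along which they close (so a half turn about z gives the same grasp; the last joint's range is limited). The gripper opens to 85 mm and grips with 20 to 120 N. Pads are 22 mm wide; open, the fingers measure 114 mm over their backs; the gripper's body (76 mm by 85 mm) begins 54 mm behind the grasp point. The pads swing forward as they close: fully open they stand 13 mm farther back than shut.
Start: joints at [1.112, 0.313, 1.498, -0, 1.331, -0.223], TCP at [122.664, 510.475, 231.294] pointing down, gripper open.
Joint ranges: [-2.94, 2.94], [-0.97, 2.17], [0.19, 2.56], [-1.23, 4.37], [0.02, 3.11], [-2.88, 2.88]. Speed limits (rad/s): [2.39, 2.39, 3.01, 3.14, 3.14, 3.14].

INTERFACE

Orientations are given as a unit quaternion [w, x, y, z].
In Python, from rig import ctrl gives the robot as it stands.
- The arm moves only by the tool send_rows, never from a script. Its argument "targets" is a list of rows, each an object with "offset": the shift along the world's x, y, z in cm, a list of three; "spin": the turn about the world's z in rad. A call has 1 to 8 rows; each row is the pose to reach, as a shift and turn from the pose commanded when the call began; what a row does not reach only later rows make up. A row lasts 1/12 s, in which the tool goes at most 41.7 mm and 7.16 degrees, less where a joint would pass 70% of its speed; a pose out of reach is approached as far as the arm can. A call with a gripper value outside its range is refused whole. "grip" is the opening, from 0 (shut) to 1 (fully open), set as the call begins (left out, the last holds). The fingers move at their own pace and stop on an object; "squeeze" is the grip in N (left out, the last holds). Time passes only in rows, so rows that repeat a pose let the fingers close. It gives the time, the measured TCP pose, the force, the opening and the grip force at its end, in the units of the state.
- ctrl.sense(): the state, without advancing time (a new reading comes with each control period).
- ctrl.capture(name): name is "scene" or "top" or "wrist"; returns (picture, depth): 480x640x3 uint8, red, green, blue; 480x640 float32, mm along the optical axis (not along the pixel's ray), 0 where there is no reading.
- ctrl.calibration(name): a dict with "fx", "fy", "cx", "cy" (pixels), "k1" (the pictures are not rectified: a ray, as slopes to the right and down, at radius r is drawn at 1 + k1 r^2 times it, then the intrinsics apply), "view" (4x4, takes a point from world to camera coordinates); the wrist camera has in their place "mount" (4x4, takes a point from camera to tool coordinates, whose origin is the TCP and whose axes are the flange's). Camera axes: x right, y down, z forward; pixel columns grow to the right and rows downward; lengths in mm; the calibration is good to about 2 mm. A picture is of the moment at which its call begins: read the wrist's pose just before it. calibration takes no time and is no camera call.
- ctrl.finish_job(): hands the job in; it is judged then, once.
Trained networks look in the newest picture that a camera, given by its name, has taken for a name from the list of things; names that differ only in an ending like _2 or _b are one class to them, and where a whole thing is asked for, a point or a joint stands for the part that bears it (a point fixed in the world has none). Each returns a list of dicts, best first, with "conf" (0 to 1); they miss things now and then, are a little off and sometimes report something else, mostly with a low value. They report only what shows in the picture. A call takes as long as a camera call. They do not tell look-alikes from the thing itself.
- ctrl.search_frame(camera, query): "box" ([left, top, right, bottom] in pixels, round what is visible of it).
- ctrl.place_of(camera, query): "uv" ([column, row] in pixels: a listed point, or the origin of a listed thing).
The state is a dict: "time_s": time; "joints": joint angles; "dq": joint speeds; "tau": joint torques, N m; "eef_pos": TCP position; "ee_rot": TCP orientation; "force": force on the tool from outside, world axes, zero at the start; "wrist_torque": the same for the moment, N m; "grip_width": opening from 0.0 (shut) to 1.0 (fully open); "grip_force": force on a finger pad.
Only numpy, scipy, OpenCV 4.12 (cv2) and the standard library are available. Lean on these libraries where they do the work, as an engineer would, in place of code of your own. Each camera call takes 0.05 s, during which the arm holds its last target. There are 200 camera calls.

## Working session

There is one attempt and no reset: what is moved stays moved. The work goes in short steps, Python scripts to look and compute and a tool call to move; the robot and the scene stay as the last step left them, time stands still between calls to the robot, and variables do not carry over. Pictures are saved under pics/ and viewed, at most 10 in all, crops included, and the job is handed in when it is done.

Besides the shell and the picture viewer there is one more tool, called after "Emit:" as name(argument=value, ...), one argument or row to a line, values as JSON. send_rows: Moves the arm, as the interface text tells. Its arguments: {"type":"object","properties":{"targets":{"type":"array"},"grip":{"type":"number"},"squeeze":{"type":"number"}},"required":["targets"]}

```bash
ls; mkdir -p pics; cat > h.py <<'E'
import numpy as np, cv2
from rig import ctrl
from scipy.spatial.transform import Rotation as R
def cam(n):
    c=ctrl.calibration(n)
    if 'view' in c: T=np.linalg.inv(np.array(c['view']))
    else:
        s=ctrl.sense(); q=s['ee_rot']; W=np.eye(4); W[:3,:3]=R.from_quat([q[1],q[2],q[3],q[0]]).as_matrix(); W[:3,3]=s['eef_pos']; T=W@np.array(c['mount'])
    return c,T
def ray(n,uv):
    c,T=cam(n); x=np.array([(uv[0]-c['cx'])/c['fx'],(uv[1]-c['cy'])/c['fy']]); y=x.copy()
    for _ in range(20): y=x/(1+c['k1']*(y@y))
    return T[:3,3],T[:3,:3]@np.array([y[0],y[1],1])
def atz(n,uv,z):
    o,d=ray(n,uv); return o+d*(z-o[2])/d[2]
def proj(n,P):
    c,T=cam(n); p=np.linalg.inv(T)@np.append(P,1); a=p[:2]/p[2]; a=a*(1+c['k1']*(a@a)); return np.array([a[0]*c['fx']+c['cx'],a[1]*c['fy']+c['cy']])
def cloud(n,dep):
    c,T=cam(n); v,u=np.mgrid[0:480,0:640]; x=np.stack([(u-c['cx'])/c['fx'],(v-c['cy'])/c['fy']],-1); y=x.copy()
    for _ in range(20): y=x/(1+c['k1']*(y**2).sum(-1,keepdims=True))
    P=np.concatenate([y,np.ones((480,640,1))],-1)*dep[...,None]; return P@T[:3,:3].T+T[:3,3]
def save(img,f): cv2.imwrite('pics/'+f,img[...,::-1])
E
python3 - <<'E'
from h import *
print(ctrl.sense())
H=dict(ball_top=68,hinge_point=60,latch_knob=116,pin_top=123,mallet=0,mallet_grip=35,case=0,grease=0,driver=0,stand=0)
for n in ['top','scene']:
    im,d=ctrl.capture(n); save(im,n+'0.png'); np.savez('/tmp/'+n,im=im,d=d)
    c,T=cam(n); print(n,T.round(2).tolist(),c['fx'])
    for q,z in H.items():
        for r in ctrl.place_of(n,q)[:4]: print(q,round(r['conf'],2),np.round(r['uv']),atz(n,r['uv'],z).round())
E
```

```text
pics
{'time_s': 0.0, 'joints': array([ 1.11160594e+00,  3.13449889e-01,  1.49846620e+00,  9.39416178e-06,
        1.33100475e+00, -2.23399489e-01]), 'dq': array([-1.26789746e-03, -1.83874945e-03,  1.87328870e-03, -5.41577759e-04,
       -3.59198620e-04,  8.25408553e-05]), 'tau': array([-1.36778581e-04, -4.12266719e+01, -2.59743190e+01, -1.74705274e-04,
        4.13416288e-03, -1.67179763e-05]), 'eef_pos': array([122.53347104, 510.22399636, 230.72417712]), 'ee_rot': array([-2.26576009e-04,  1.17623612e-01,  9.93058027e-01, -6.24263111e-04]), 'force': array([-0.3850406 , -0.1534389 ,  0.78609914]), 'wrist_torque': array([ 0.04074686,  0.00728544, -0.07790068]), 'grip_force': 0.0, 'grip_width': 1.0032082526507413}
top [[-0.02, -1.0, 0.09, 395.08], [-1.0, 0.02, -0.01, -10.42], [0.01, -0.09, -1.0, 1292.53], [0.0, 0.0, 0.0, 1.0]] 549.0805975683136
ball_top 0.69 [236. 234.] [513. 163.  68.]
hinge_point 0.59 [245. 152.] [701. 143.  60.]
latch_knob 0.86 [224. 228.] [521. 183. 116.]
pin_top 0.6 [237. 200.] [580. 154. 123.]
mallet 0.92 [392. 192.] [ 612. -199.    0.]
mallet 0.79 [449. 350.] [ 2
[... 515 characters left out ...]
op 0.8 [359. 302.] [511. 165.  68.]
hinge_point 0.96 [270. 339.] [712. 144.  60.]
hinge_point 0.68 [331. 299.] [556. 127.  60.]
latch_knob 0.98 [363. 300.] [516. 182. 116.]
pin_top 0.62 [330. 300.] [575. 151. 123.]
mallet 0.89 [245. 212.] [ 612. -203.    0.]
mallet 0.84 [294. 218.] [ 514. -130.    0.]
mallet 0.7 [348. 128.] [ 242. -320.    0.]
mallet 0.18 [240. 147.] [ 535. -402.    0.]
mallet_grip 0.69 [310. 205.] [ 472. -124.   35.]
mallet_grip 0.64 [234. 222.] [ 654. -168.   35.]
mallet_grip 0.59 [364. 107.] [ 183. -339.   35.]
case 0.86 [384. 422.] [583. 387.   0.]
grease 0.86 [327. 258.] [496.   8.   0.]
driver 0.96 [243. 144.] [ 523. -405.    0.]
stand 0.55 [355. 314.] [514. 162.   0.]
```

View pics/top0.png

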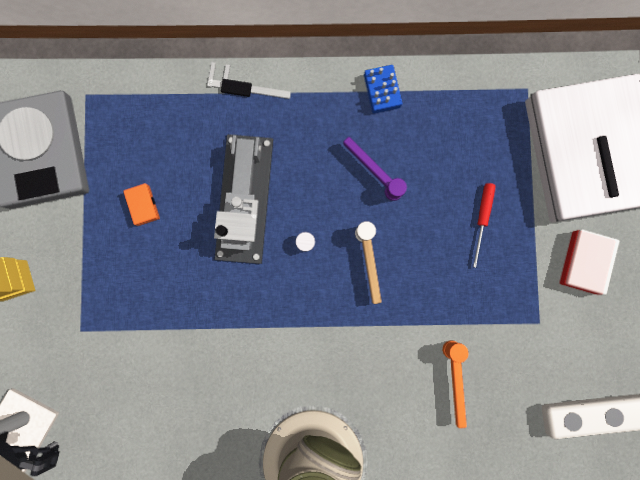

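View pics/scene0.png

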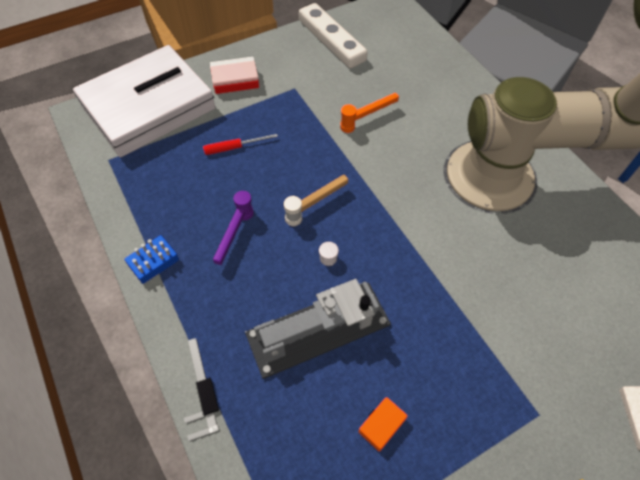

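The top view shows the real mallet (white head at pixel 366,231, wooden handle to 376,302), the stand at about 240,200 with its black knob at 222,230 and pin at 237,201, and orange and purple look-alike mallets. The scene view agrees.

```bash
python3 - <<'E'
from h import *
Z=np.load('/tmp/top.npz'); im,d=Z['im'],Z['d']; P=cloud('top',d)
hsv=cv2.cvtColor(im,cv2.COLOR_RGB2HSV)
def reg(x0,x1,y0,y1):
    m=np.zeros((480,640),bool); m[y0:y1,x0:x1]=1; return m
w=reg(345,395,210,310)
h=w&(hsv[...,0]>8)&(hsv[...,0]<25)&(hsv[...,1]>70)&(hsv[...,2]>120)&(P[...,2]>30)
hd=w&(hsv[...,1]<40)&(hsv[...,2]>200)&(P[...,2]>60)
for m in (h,hd):
    p=P[m]; print(m.sum(),np.median(p,0).round(1),p.min(0).round(),p.max(0).round())
p=P[h][:,:2]; c=p.mean(0); u=np.linalg.svd(p-c)[2][0]; print(u, np.arctan2(u[1],u[0]), np.ptp((p-c)@u))
# pin cap / knob clusters
k=reg(205,240,215,245)&(hsv[...,2]<60)&(P[...,2]>120); print('knob',k.sum(),np.median(P[k],0))
k=reg(225,250,190,212)&(P[...,2]>110); print('pin',k.sum(),np.median(P[k],0),((P[k].min(0)+P[k].max(0))/2).round(1))
k=reg(205,275,130,270)&(P[...,2]>72)&(P[...,2]<84)
p=P[k][:,:2]
c=p.mean(0); u=np.linalg.svd(p-c)[2][0]; print('tube',c,np.arctan2(u[1],u[0]),k.sum())
b=reg(205,280,125,275)&(P[...,2]>6)&(P[...,2]<140); r=cv2.minAreaRect(P[b][:,:2].astype(np.float32)); print('base',r)
E
```

```text
523 [ 422.8 -139.6   46.3] [ 353. -158.   38.] [ 496.  -10. 1293.]
254 [ 515.8 -126.9   70.3] [ 395. -146.   64.] [ 534.  -10. 1293.]
[-0.99048656 -0.13760948] -3.0035451300155276 144.35481708937186
knob 85 [514.69122847 186.48016301 133.7608188 ]
pin 87 [576.02934033 155.50911779 122.94308171] [491.2  78.1 701.5]
tube [626.11313073 151.29071011] 3.0388416772235582 1685
base ((600.3617553710938, 158.21926879882812), (174.95977783203125, 353.273681640625), 89.49417877197266)
```

Emit:
send_rows(
  targets=[
    {"offset": [3, -4, 0], "spin": 0.1},
    {"offset": [6, -8, 0], "spin": 0.2},
    {"offset": [9, -12, 0], "spin": 0.2},
    {"offset": [12, -16, 0], "spin": 0.2},
    {"offset": [15, -19, 0], "spin": 0.2},
    {"offset": [18, -22, 0], "spin": 0.2},
    {"offset": [21, -26, 0], "spin": 0.2},
    {"offset": [24, -30, 0], "spin": 0.2},
  ],
  grip=1,
)

```text
time_s: 1.77
eef_pos: [332.1, 249.0, 231.6]
ee_rot: [0.0, 0.018, 1.0, 0.0]
force: [1.1, 1.0, 0.5]
grip_width: 1.001
grip_force: 0.0
```

Emit:
send_rows(
  targets=[
    {"offset": [2, -4, 0], "spin": 0},
    {"offset": [4, -7, 0], "spin": 0},
    {"offset": [5, -10, 0], "spin": 0},
    {"offset": [6, -13, 0], "spin": 0},
    {"offset": [7, -17, 0], "spin": 0},
    {"offset": [8, -21, 0], "spin": 0},
    {"offset": [9, -25, 0], "spin": 0},
    {"offset": [10, -29, 0], "spin": 0},
  ],
)

```text
time_s: 2.43
eef_pos: [431.1, -41.3, 231.5]
ee_rot: [0.0, 0.018, 1.0, -0.0]
force: [0.9, 0.2, 0.6]
grip_width: 0.998
grip_force: 0.0
```

Emit:
send_rows(
  targets=[
    {"offset": [1.5, -4, -1], "spin": 0.1},
    {"offset": [3.5, -8, -3], "spin": 0.174},
    {"offset": [3.5, -9.3, -6], "spin": 0.174},
    {"offset": [3.5, -9.3, -10], "spin": 0.174},
    {"offset": [3.5, -9.3, -14], "spin": 0.174},
    {"offset": [3.5, -9.3, -17.5], "spin": 0.174},
    {"offset": [3.5, -9.3, -20], "spin": 0.174},
    {"offset": [3.5, -9.3, -21.4], "spin": 0.174},
  ],
)

```text
time_s: 3.1
eef_pos: [464.8, -131.6, 14.4]
ee_rot: [-0.002, -0.069, 0.998, 0.001]
force: [-0.7, -1.0, -0.2]
grip_width: 1.005
grip_force: 0.0
```

Emit:
send_rows(
  targets=[
    {"offset": [0, 0, 0], "spin": 0},
    {"offset": [0, 0, 0], "spin": 0},
    {"offset": [0, 0, 0], "spin": 0},
    {"offset": [0, 0, 0], "spin": 0},
    {"offset": [0, 0, 0], "spin": 0},
    {"offset": [0, 0, 0], "spin": 0},
    {"offset": [0, 0, 0], "spin": 0},
    {"offset": [0, 0, 0], "spin": 0},
  ],
  grip=0,
  squeeze=100,
)

```text
time_s: 3.77
eef_pos: [466.7, -132.6, 18.4]
ee_rot: [0.001, -0.069, 0.998, -0.001]
force: [-1.0, 0.9, 7.5]
grip_width: 0.217
grip_force: 96.5
```

Emit:
send_rows(
  targets=[
    {"offset": [0, 0, 2], "spin": 0},
    {"offset": [0, 0, 5], "spin": 0},
    {"offset": [0, 0, 9], "spin": 0},
    {"offset": [0, 0, 13], "spin": 0},
    {"offset": [0, 1, 17], "spin": -0.12},
    {"offset": [0, 3, 20], "spin": -0.24},
    {"offset": [1, 6, 20], "spin": -0.36},
    {"offset": [2, 9, 20], "spin": -0.48},
  ],
)

```text
time_s: 4.43
eef_pos: [486.0, -43.0, 219.3]
ee_rot: [0.002, 0.171, 0.985, -0.0]
force: [1.0, -0.5, -4.0]
grip_width: 0.216
grip_force: 97.7
```

Emit:
send_rows(
  targets=[
    {"offset": [1, 3, 0], "spin": -0.12},
    {"offset": [2, 6, 0], "spin": -0.24},
    {"offset": [3, 9, 0], "spin": -0.36},
    {"offset": [4, 12, 0], "spin": -0.48},
    {"offset": [5, 15, 0], "spin": -0.6},
    {"offset": [6, 18, 0], "spin": -0.72},
    {"offset": [7, 21, 0], "spin": -0.84},
    {"offset": [8, 23, 0], "spin": -0.96},
  ],
)

```text
time_s: 5.1
eef_pos: [565.3, 189.1, 217.1]
ee_rot: [-0.001, 0.606, 0.796, -0.0]
force: [1.2, 0.1, -4.2]
grip_width: 0.219
grip_force: 97.5
```

Emit:
send_rows(
  targets=[
    {"offset": [1, 1, 0], "spin": -0.12},
    {"offset": [1.5, 1.7, 0], "spin": -0.24},
    {"offset": [1.5, 1.7, 0], "spin": -0.37},
    {"offset": [1.5, 1.7, 0], "spin": -0.37},
    {"offset": [1.5, 1.7, 0], "spin": -0.37},
  ],
)

```text
time_s: 5.52
eef_pos: [580.4, 203.3, 217.1]
ee_rot: [-0.0, 0.739, 0.674, -0.0]
force: [-0.1, -0.7, -3.1]
grip_width: 0.217
grip_force: 97.8
```

```bash
python3 - <<'E'
from h import *
s=ctrl.sense(); print(s['eef_pos'],s['ee_rot'],s['force'],s['joints'],s['grip_width'])
for n in ['top','scene','wrist']:
    im,d=ctrl.capture(n); save(im,n+'1.png'); np.savez('/tmp/'+n+'1',im=im,d=d)
a=cv2.imread('pics/scene1.png')[180:420,200:520]; b=cv2.imread('pics/wrist1.png')
cv2.imwrite('pics/c1.png',np.vstack([cv2.resize(a,(400,300)),cv2.resize(b,(400,300))]))
Z=np.load('/tmp/top1.npz'); P=cloud('top',Z['d']); hsv=cv2.cvtColor(Z['im'],cv2.COLOR_RGB2HSV)
m=(abs(P[...,0]-575)<60)&(abs(P[...,1]-160)<70)&(P[...,2]>240)&(P[...,2]<300)
w=m&(hsv[...,1]<40)&(hsv[...,2]>200); print('head',w.sum(),np.median(P[w],0) if w.any() else 0)
E
```

```text
[580.41133101 203.32610126 217.10036912] [-2.25668248e-04  7.38991780e-01  6.73714348e-01 -2.75575385e-04] [-0.09280188 -0.69541125 -3.12984878] [1.46673301e-01 5.24453359e-01 1.22445959e+00 6.76482004e-05
 1.39338896e+00 2.39010387e-01] 0.21701124826306742
head 332 [574.38992308 151.97490051 267.98935162]
```

View pics/c1.png

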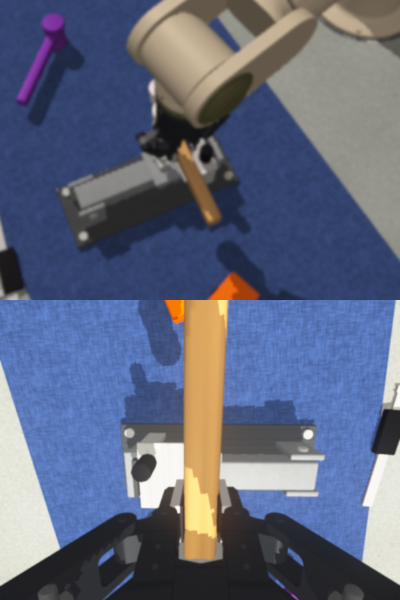

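The mallet is held with its head directly above the pin and the handle pointing to the stand's +y side; the knob is clear. I'll lower it.

Emit:
send_rows(
  targets=[
    {"offset": [0.2, 0.2, -2], "spin": 0},
    {"offset": [0.2, 0.2, -4], "spin": 0},
    {"offset": [0.2, 0.2, -5.5], "spin": 0},
    {"offset": [0.2, 0.2, -6.5], "spin": 0},
    {"offset": [0.2, 0.2, -7], "spin": 0},
    {"offset": [0.2, 0.2, -7.4], "spin": 0},
    {"offset": [0.2, 0.2, -7.7], "spin": 0},
    {"offset": [0.2, 0.2, -7.9], "spin": 0},
  ],
)

```text
time_s: 6.33
eef_pos: [583.0, 205.4, 139.3]
ee_rot: [0.0, 0.74, 0.673, 0.001]
force: [-1.8, 0.1, 3.0]
grip_width: 0.211
grip_force: 98.7
```

Emit:
send_rows(
  targets=[
    {"offset": [0, 0, -0.2], "spin": 0},
    {"offset": [0, 0, -0.3], "spin": 0},
    {"offset": [0, 0, -0.4], "spin": 0},
    {"offset": [0, 0, -0.4], "spin": 0},
    {"offset": [0, 0, -0.4], "spin": 0},
  ],
)

```text
time_s: 6.75
eef_pos: [583.0, 205.5, 134.7]
ee_rot: [0.0, 0.74, 0.673, 0.0]
force: [-1.7, 1.0, 2.9]
grip_width: 0.214
grip_force: 98.7
```

Emit:
send_rows(
  targets=[
    {"offset": [0, 0, -0.1], "spin": 0},
    {"offset": [0, 0, -0.2], "spin": 0},
    {"offset": [0, 0, -0.3], "spin": 0},
    {"offset": [0, 0, -0.4], "spin": 0},
    {"offset": [0, 0, -0.4], "spin": 0},
  ],
)

```text
time_s: 7.17
eef_pos: [582.9, 205.4, 130.3]
ee_rot: [0.0, 0.74, 0.673, 0.0]
force: [-0.3, 1.3, 3.5]
grip_width: 0.214
grip_force: 99.0
```

Emit:
send_rows(
  targets=[
    {"offset": [0, 0, -0.1], "spin": 0},
    {"offset": [0, 0, -0.2], "spin": 0},
    {"offset": [0, 0, -0.3], "spin": 0},
    {"offset": [0, 0, -0.3], "spin": 0},
  ],
)

```text
time_s: 7.5
eef_pos: [583.0, 205.8, 129.4]
ee_rot: [0.0, 0.74, 0.673, 0.001]
force: [-5.8, 2.9, 17.3]
grip_width: 0.215
grip_force: 101.2
```

Emit:
send_rows(
  targets=[
    {"offset": [0, 0, -0.1], "spin": 0},
    {"offset": [0, 0, -0.2], "spin": 0},
    {"offset": [0, 0, -0.2], "spin": 0},
  ],
)

```text
time_s: 7.75
eef_pos: [583.5, 205.8, 128.2]
ee_rot: [0.001, 0.74, 0.673, 0.002]
force: [-5.2, 2.9, 21.5]
grip_width: 0.215
grip_force: 101.4
```

Emit:
send_rows(
  targets=[
    {"offset": [0, 0, 2], "spin": 0},
    {"offset": [0, 0, 5], "spin": 0},
    {"offset": [0, 0, 9], "spin": 0},
    {"offset": [0, -3, 9.5], "spin": 0.12},
    {"offset": [-1, -6, 9.5], "spin": 0.24},
    {"offset": [-2, -9, 9.5], "spin": 0.36},
    {"offset": [-3, -12, 9.5], "spin": 0.48},
    {"offset": [-4, -15, 9.5], "spin": 0.6},
  ],
)

```text
time_s: 8.42
eef_pos: [541.4, 54.0, 219.1]
ee_rot: [-0.001, 0.506, 0.863, -0.001]
force: [0.2, -0.9, -3.2]
grip_width: 0.212
grip_force: 98.5
```

Emit:
send_rows(
  targets=[
    {"offset": [-1, -3, 0], "spin": 0.12},
    {"offset": [-2, -6, 0], "spin": 0.24},
    {"offset": [-3, -9, 0], "spin": 0.36},
    {"offset": [-4, -12, 0], "spin": 0.48},
    {"offset": [-5, -15, 0], "spin": 0.6},
    {"offset": [-6, -17, 0], "spin": 0.72},
    {"offset": [-6.5, -18, 0], "spin": 0.84},
    {"offset": [-7, -19, 0], "spin": 0.96},
  ],
)

```text
time_s: 9.08
eef_pos: [471.5, -135.7, 219.2]
ee_rot: [-0.001, 0.051, 0.999, 0.0]
force: [-0.9, -0.9, -4.0]
grip_width: 0.215
grip_force: 98.6
```

```bash
python3 - <<'E'
from h import *
s=ctrl.sense(); print(s['eef_pos'],s['ee_rot'],s['force'],s['joints'],s['grip_width'])
im,d=ctrl.capture('top'); save(im,'top2.png'); np.savez('/tmp/top2',im=im,d=d)
P=cloud('top',d); hsv=cv2.cvtColor(im,cv2.COLOR_RGB2HSV)
m=np.hypot(P[...,0]-576.5,P[...,1]-154.5)<7
print('pin',m.sum(),np.median(P[m],0),np.sort(P[m][:,2]).round(1))
m=(P[...,2]>125)&(P[...,2]<140)&(np.hypot(P[...,0]-515,P[...,1]-187)<25); print('knob',m.sum(),np.median(P[m],0))
im,d=ctrl.capture('scene'); save(im,'scene2.png')
a=im[100:340,200:520]; save(np.vstack([cv2.resize(a,(480,300)),]),'c2.png')
E
```

```text
[ 471.53367389 -135.69781432  219.24249724] [-1.24719791e-03  5.10018360e-02  9.98697704e-01  3.92650565e-04] [-0.85409827 -0.90941017 -4.02950575] [-5.19280302e-01  2.48806233e-01  1.61498271e+00 -4.43604563e-04
  1.28038406e+00 -1.98790102e+00] 0.21546534208772308
pin 37 [575.88173197 153.05914317 111.78007492] [ 78.9  79.6  81.1  82.7  84.6 107.4 108.1 108.4 108.6 109.4 109.8 109.9
 109.9 110.8 110.9 111.  111.1 111.4 111.8 112.2 112.3 112.3 112.7 112.7
 112.8 113.  113.2 113.3 113.3 113.7 113.7 113.8 113.9 114.1 114.5 115.2
 115.5]
knob 91 [514.89628742 187.75711009 133.41549649]
```

View pics/c2.png

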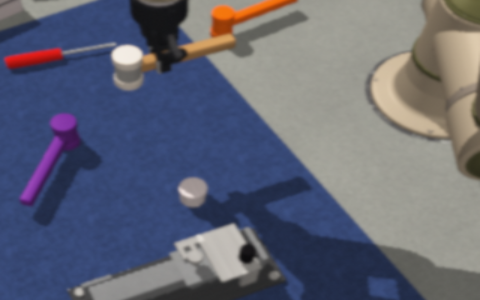

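The pin is down (cap at about 112 mm) and the mallet is back over its starting spot, held roughly level.

Emit:
send_rows(
  targets=[
    {"offset": [0, 0, -3.5], "spin": 0},
    {"offset": [0, 0, -7], "spin": 0},
    {"offset": [0, 0, -10.5], "spin": 0},
    {"offset": [0, 0, -14], "spin": 0},
    {"offset": [0, 0, -17], "spin": 0},
    {"offset": [0, 0, -19], "spin": 0},
    {"offset": [0, 0, -19.7], "spin": 0},
    {"offset": [0, 0, -19.9], "spin": 0},
  ],
)

```text
time_s: 9.85
eef_pos: [472.2, -133.8, 20.0]
ee_rot: [-0.001, 0.054, 0.999, 0.001]
force: [-0.0, -0.7, -3.0]
grip_width: 0.213
grip_force: 98.3
```

Emit:
send_rows(
  targets=[
    {"offset": [0, 0, -0.1], "spin": 0},
    {"offset": [0, 0, -0.2], "spin": 0},
    {"offset": [0, 0, -0.2], "spin": 0},
  ],
)

```text
time_s: 10.1
eef_pos: [473.3, -134.8, 20.3]
ee_rot: [0.001, 0.054, 0.999, -0.0]
force: [0.3, -0.5, -3.6]
grip_width: 0.213
grip_force: 98.3
```

Emit:
send_rows(
  targets=[
    {"offset": [0, 0, -0.1], "spin": 0},
    {"offset": [0, 0, -0.2], "spin": 0},
    {"offset": [0, 0, -0.3], "spin": 0},
    {"offset": [0, 0, -0.3], "spin": 0},
  ],
)

```text
time_s: 10.43
eef_pos: [473.0, -134.9, 17.7]
ee_rot: [0.0, 0.053, 0.999, -0.0]
force: [-7.2, 2.4, 13.3]
grip_width: 0.218
grip_force: 101.0
```

Emit:
send_rows(
  targets=[
    {"offset": [0, 0, 0], "spin": 0},
    {"offset": [0, 0, 0], "spin": 0},
    {"offset": [0, 0, 0], "spin": 0},
    {"offset": [0, 0, 0], "spin": 0},
    {"offset": [0, 0, 0], "spin": 0},
    {"offset": [0, 0, 1], "spin": 0},
    {"offset": [0, 0, 3], "spin": 0},
    {"offset": [0, 0, 6], "spin": 0},
  ],
  grip=1,
)

```text
time_s: 11.1
eef_pos: [471.6, -134.1, 76.0]
ee_rot: [-0.002, 0.053, 0.999, 0.001]
force: [0.6, -0.5, -0.5]
grip_width: 0.998
grip_force: 0.0
```

Emit:
send_rows(
  targets=[
    {"offset": [0, 0, 4], "spin": 0},
    {"offset": [0, 0, 8], "spin": 0},
    {"offset": [0, 0, 12], "spin": 0},
    {"offset": [0, 2, 15], "spin": 0},
    {"offset": [1, 6, 16], "spin": 0},
    {"offset": [1.5, 10, 16], "spin": 0},
    {"offset": [2, 14, 16], "spin": 0},
    {"offset": [2.5, 18, 16], "spin": 0},
  ],
)

```text
time_s: 11.77
eef_pos: [497.5, 47.2, 237.4]
ee_rot: [0.001, 0.053, 0.999, -0.0]
force: [-0.3, -0.9, -0.4]
grip_width: 0.998
grip_force: 0.0
```

Emit:
send_rows(
  targets=[
    {"offset": [0.5, 4, 0], "spin": 0},
    {"offset": [1, 8, 0], "spin": 0},
    {"offset": [1.5, 12, 0], "spin": 0},
    {"offset": [1.7, 14, 0], "spin": 0},
    {"offset": [1.7, 14, 0], "spin": 0},
    {"offset": [1.7, 14, 0], "spin": 0},
  ],
)

```text
time_s: 12.27
eef_pos: [514.4, 186.1, 236.7]
ee_rot: [0.0, 0.052, 0.999, -0.0]
force: [0.5, -0.9, 0.2]
grip_width: 1.0
grip_force: 0.0
```

```bash
python3 - <<'E'
from h import *
s=ctrl.sense(); print(s['eef_pos'],s['ee_rot'],s['force'],s['joints'],s['grip_width'])
im,d=ctrl.capture('wrist'); save(im,'wrist3.png')
for q,z in dict(latch_knob=116,pin_top=112,mallet_grip=35,hinge_point=60).items():
    for r in ctrl.place_of('wrist',q)[:2]: print(q,r['conf'],atz('wrist',r['uv'],z))
P=cloud('wrist',d); m=(P[...,2]>125)&(P[...,2]<140)&(np.hypot(P[...,0]-515,P[...,1]-187)<25); print('knob',m.sum(),np.median(P[m],0),P[m].min(0),P[m].max(0))
im2,d=ctrl.capture('top')
P=cloud('top',d);h=cv2.cvtColor(im2,cv2.COLOR_RGB2HSV)
w=(P[...,0]>450)&(P[...,0]<560)&(P[...,1]>-180)&(P[...,1]<-100)&(P[...,2]>60)&(P[...,2]<80);print('mallet',np.median(P[w],0))
save(np.hstack([cv2.resize(im,(400,300)),cv2.resize(im2,(400,300))]),'c3.png')
E
```

```text
[514.38016953 186.05982694 236.66953647] [ 2.41794755e-05  5.22288593e-02  9.98635135e-01 -1.14860219e-04] [ 0.54966529 -0.85039865  0.24940205] [ 1.32935481e-01  3.57743602e-01  1.42157501e+00 -2.39893863e-04
  1.36226882e+00 -1.33330592e+00] 1.0001191915308008
latch_knob 0.69 [515.28878891 185.72531329 116.        ]
latch_knob 0.46 [662.53112243 147.97034796 116.        ]
pin_top 0.82 [578.05326328 152.1659745  112.        ]
pin_top 0.55 [547.0104787  333.59972303 112.        ]
mallet_grip 0.98 [ 650.59171458 -167.8069257    35.        ]
hinge_point 0.67 [712.2493442  140.50186004  60.        ]
knob 795 [514.00427737 186.72961448 134.08352863] [504.27156996 176.00701717 125.19910131] [525.79747943 197.30143464 136.10606429]
mallet [ 520.83029931 -138.52641924   70.00114054]
```

View pics/c3.png

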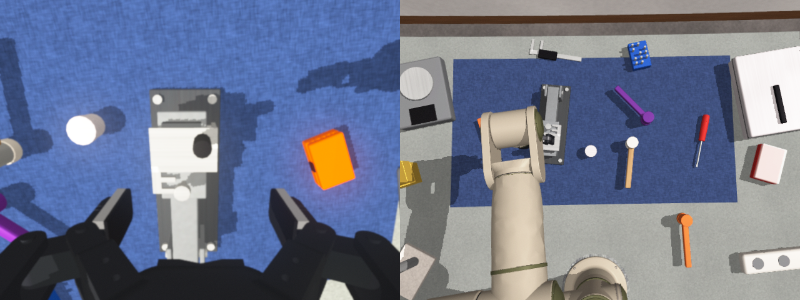

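The mallet is resting on the bench (head near 520,-138 mm, upright) and the gripper is over the knob, with its fingers straddling it along stand y. I'll descend.

Emit:
send_rows(
  targets=[
    {"offset": [0.05, 0.05, -3.5], "spin": 0},
    {"offset": [0.05, 0.05, -7], "spin": 0},
    {"offset": [0.05, 0.05, -10], "spin": 0},
    {"offset": [0.05, 0.05, -12], "spin": 0},
    {"offset": [0.05, 0.05, -13.3], "spin": 0},
    {"offset": [0.05, 0.05, -13.8], "spin": 0},
    {"offset": [0.05, 0.05, -13.8], "spin": 0},
  ],
)

```text
time_s: 13.15
eef_pos: [514.9, 185.4, 97.6]
ee_rot: [-0.001, 0.054, 0.999, -0.0]
force: [-0.4, -0.0, 0.1]
grip_width: 0.999
grip_force: 0.0
```

Emit:
send_rows(
  targets=[
    {"offset": [0, 0, 0], "spin": 0},
    {"offset": [0, 0, 0], "spin": 0},
    {"offset": [0, 0, 0], "spin": 0},
    {"offset": [0, 0, 0], "spin": 0},
    {"offset": [0, 0, 0], "spin": 0},
    {"offset": [0, 0, 0], "spin": 0},
    {"offset": [0, 0, 0], "spin": 0},
    {"offset": [0, 0, 0], "spin": 0},
  ],
  grip=0,
  squeeze=60,
)

```text
time_s: 13.82
eef_pos: [515.5, 187.4, 99.1]
ee_rot: [0.001, 0.053, 0.999, 0.001]
force: [0.4, 9.9, 3.1]
grip_width: 0.244
grip_force: 58.6
```

Emit:
send_rows(
  targets=[
    {"offset": [0.03, 0.3, 0], "spin": 0},
    {"offset": [0.06, 0.6, 0], "spin": 0},
    {"offset": [0.09, 0.9, 0], "spin": 0},
    {"offset": [0.12, 1.2, 0], "spin": 0},
    {"offset": [0.14, 1.4, 0], "spin": 0},
    {"offset": [0.14, 1.4, 0], "spin": 0},
    {"offset": [0.14, 1.4, 0], "spin": 0},
  ],
)

```text
time_s: 14.4
eef_pos: [516.7, 199.2, 99.0]
ee_rot: [0.0, 0.053, 0.999, -0.001]
force: [-3.4, -5.6, 6.6]
grip_width: 0.241
grip_force: 59.3
```

Emit:
send_rows(
  targets=[
    {"offset": [0.01, 0.1, 0], "spin": 0},
    {"offset": [0.15, 0.08, 0.5], "spin": 0},
    {"offset": [0.31, 0.07, 1.0], "spin": 0},
    {"offset": [0.48, 0.05, 1.5], "spin": 0},
    {"offset": [0.66, 0.03, 1.97], "spin": 0},
    {"offset": [0.86, 0.01, 2.45], "spin": 0},
    {"offset": [1.06, -0.01, 2.93], "spin": 0},
    {"offset": [1.06, -0.01, 2.93], "spin": 0},
  ],
)

```text
time_s: 15.07
eef_pos: [527.0, 198.5, 127.2]
ee_rot: [-0.001, 0.053, 0.999, -0.001]
force: [-0.7, -7.5, -5.1]
grip_width: 0.24
grip_force: 58.9
```

Emit:
send_rows(
  targets=[
    {"offset": [0.22, -0.02, 0.47], "spin": 0},
    {"offset": [0.45, -0.05, 0.93], "spin": 0},
    {"offset": [0.7, -0.07, 1.4], "spin": 0},
    {"offset": [0.95, -0.1, 1.84], "spin": 0},
    {"offset": [1.21, -0.12, 2.29], "spin": 0},
    {"offset": [1.48, -0.15, 2.73], "spin": 0},
    {"offset": [1.82, -0.19, 3.25], "spin": 0},
    {"offset": [1.82, -0.19, 3.25], "spin": 0},
  ],
)

```text
time_s: 15.73
eef_pos: [545.3, 196.4, 159.5]
ee_rot: [-0.001, 0.053, 0.999, -0.002]
force: [0.6, -5.9, -5.5]
grip_width: 0.245
grip_force: 59.0
```

Emit:
send_rows(
  targets=[
    {"offset": [0, 0, 0], "spin": 0},
    {"offset": [0, 0, 0], "spin": 0},
    {"offset": [0, 0, 0], "spin": 0},
    {"offset": [0, 0, 0], "spin": 0},
    {"offset": [0, 0, 0], "spin": 0},
    {"offset": [0, 0, 0], "spin": 0},
  ],
)

```text
time_s: 16.23
eef_pos: [544.9, 196.4, 158.8]
ee_rot: [-0.001, 0.053, 0.999, -0.002]
force: [0.2, -6.7, -6.2]
grip_width: 0.24
grip_force: 59.0
```

```bash
python3 - <<'E'
from h import *
im,d=ctrl.capture('scene'); im2,d=ctrl.capture('top'); w,dw=ctrl.capture('wrist')
save(np.hstack([cv2.resize(im[180:420,200:520],(400,300)),cv2.resize(w,(400,300))]),'c4.png')
P=cloud('top',d)
m=np.hypot(P[...,0]-520.8,P[...,1]+138.5)<25;m&=P[...,2]>50;print('mallet',np.median(P[m],0))
E
```

```text
mallet [ 520.50247297 -138.35784794   69.72853784]
```

View pics/c4.png

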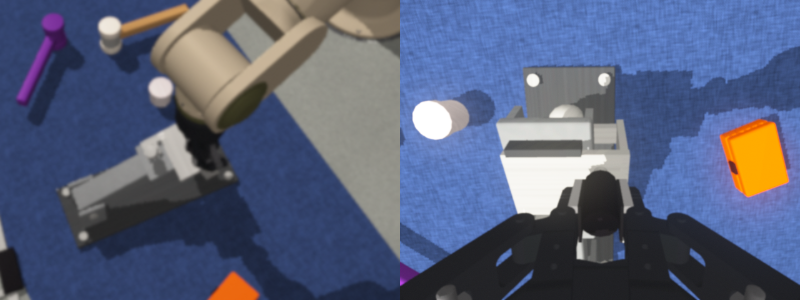

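The wrist view shows the knob between the fingers (pixel 600,205), the tongue tilted up and the ball bare below it (565,115). The mallet rests on the bench and the load is steady, so I'm handing in.

```bash
python3 -c "
from rig import ctrl
print(ctrl.finish_job())"
```

```text
the job is handed in; nothing more can be done
None
```

I knocked the lock pin fully down and set the mallet back on the bench, then pulled the latch. The job was handed in with the tongue held about 6 cm up; no verdict came back.

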